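# Compare two dowel holes with a depth gauge

## Task

Use the depth gauge from the rack to compare the two drilled holes: push it straight down until it bottoms first in the tall block's hole, then in the long plank's, each time leaning on it with about 1 kg (10 to 15 N) for a moment and never more than 2.5 kg (25 N). Its snug ring is pushed up the rod by the wood and stays at the deepest reading; leave the gauge standing fully home in the deeper hole with the ring resting on the wood (either hole if they are within 2 mm of each other), so that I can drill the other one to match. Do not disturb the jar, the mallet or the plane.

Things in the scene. Friction and masses are not known exactly. Their poses are not given: they have to be found in the camera images.
- gauge: depth gauge, 140 mm tall, 140 g, hanging upright in the rack at the start. Origin at the centre of the rod's lower tip, z up along the rod. Steel rod 10 mm diameter from 0 to 86 mm with a 3 mm tapered tip (flat end 6 mm across) and dark line marks every 10 mm; brass flange 36 mm diameter, 86 to 92 mm; round wooden handle 24 mm diameter, 92 to 140 mm, to be gripped from above.
- gauge_tip (a point): the centre of the gauge rod's lower tip
- gauge_handle (a point): middle of the gauge's round wooden handle, on its axis, 116 mm above the tip: where to grip
- ring (a joint): how far (m) the brass ring has slid up the gauge's rod: its underside is 10 mm + this value above the tip (limits 0 to 60 mm). Starts at 0 to 6 mm. The ring is 22 mm in diameter and 8 mm high, slides on the rod against 3 N of friction either way, and stays where it is left.
- ring_face (a point): centre of the underside of the gauge's sliding ring
- rack: dark wooden tool rack fixed to the bench: rail 70 x 130 mm (x, y), 15 mm thick, its top 105 mm above the bench, on two feet at its y ends. The gauge's rod passes through its 28 mm middle hole, the gauge's flange rests on the rail's top. Origin under its centre at bench level, z up.
- tall_block: square plywood block, 75 x 75 x 70 mm high, fixed to the bench; a blind vertical hole in the middle of its top. Origin at the centre of its underside, z up.
- tall_block_hole (a point): centre of the mouth of the tall block's hole, level with its top face: hole 13 mm in diameter with a small chamfer, 20 to 42 mm deep (unknown), rigid flat floor
- long_plank: long low wooden plank, 160 x 80 x 45 mm high (x, y, z), fixed to the bench; a blind vertical hole in its top, 35 mm from its middle towards its own +x end. Origin at the centre of its underside, z up.
- long_plank_hole (a point): centre of the mouth of the long plank's hole, level with its top face: hole 13 mm in diameter with a small chamfer, 20 to 42 mm deep (unknown, not the same as the other), rigid flat floor
- glue_jar: bystander: closed jar, 64 mm diameter, 90 mm high; origin at the centre of its underside
- mallet: bystander: hammer lying on the bench, 240 mm long along its own x
- block_plane: bystander: small hand plane, 150 x 45 mm, about 65 mm high; origin at the centre of its sole

How it is judged:
On the way, in this order (a step that is already met when the one before it is completed fails the run):
1. the gauge has been pressed with more than 8 N on the floor of the tall block's hole, upright, for 0.2 s (horizontal distance between gauge_tip and tall_block_hole below 0.004 m and z of gauge_tip in the frame of tall_block_hole below -0.016 m and angle between gauge's own z axis and vertical below 0.12 rad and contact force between gauge and tall_block above 8 N), for 0.2 s.
2. then the gauge has been pressed with more than 8 N on the floor of the long plank's hole, upright, for 0.2 s (horizontal distance between gauge_tip and long_plank_hole below 0.004 m and z of gauge_tip in the frame of long_plank_hole below -0.016 m and angle between gauge's own z axis and vertical below 0.12 rad and contact force between gauge and long_plank above 8 N), for 0.2 s.
At the end, for the whole second after the job is handed in: the gauge stands at rest in one of the two holes, its tip within 4 mm of the hole's axis and more than 16 mm below the face, within 0.17 rad of upright, and its ring, still at the deepest reading, less than 3 mm above the face (so it is the deeper hole, or both are alike to 3 mm) (((horizontal distance between gauge_tip and tall_block_hole below 0.004 m and z of gauge_tip in the frame of tall_block_hole below -0.016 m and angle between gauge's own z axis and vertical below 0.17 rad and z of ring_face in the frame of tall_block_hole below 0.003 m) or (horizontal distance between gauge_tip and long_plank_hole below 0.004 m and z of gauge_tip in the frame of long_plank_hole below -0.016 m and angle between gauge's own z axis and vertical below 0.17 rad and z of ring_face in the frame of long_plank_hole below 0.003 m)) and linear speed of gauge below 0.01 m/s); the robot touches nothing.
It fails at once if the gauge presses on the tall block with more than 25 N (contact force between gauge and tall_block above 25 N).
It fails at once if the gauge presses on the long plank with more than 25 N (contact force between gauge and long_plank above 25 N).
It fails at once if the glue jar is moved by more than 30 mm (distance of glue_jar from where it was at the start of the episode above 0.03 m).
It fails at once if the mallet is moved by more than 30 mm (distance of mallet from where it was at the start of the episode above 0.03 m).
It fails at once if the block plane is moved by more than 30 mm (distance of block_plane from where it was at the start of the episode above 0.03 m).
It also fails if it takes over 70 s, if anything falls off the work surface, if the arm or the gripper's body presses on something with over 40 N, if the wrist force passes 120 N, or if a joint passes its speed limit or range.

## Robot

A 6-joint arm with a two-finger parallel gripper is mounted at the origin on the work surface. World frame = base frame: x ahead of the robot, y to its left, z up, the work surface at z = 0. Lengths are in m, angles in rad, forces in N, time in s.
With the tool pointing down it reaches from about 0.3 to 0.775 m from the base axis. Payload 14.6 kg.
Tool frame: the origin (TCP) lies midway between the tips of the shut fingers; the grasp point (between the pads) lies 19 mm behind it (robot.grasp_offset is the distance from the TCP to the grasp point, in m); z points along the fingers, y is the line along which they close (so a half turn about z gives the same grasp; the last joint's range is limited). The gripper opens to 85 mm and grips with 20 to 120 N. Pads are 22 mm wide; open, the fingers measure 114 mm over their backs; the gripper's body (76 mm by 85 mm) begins 54 mm behind the grasp point. The pads swing forward as they close: fully open they stand 13 mm farther back than shut.
Start: joints at [1.161, 0.3, 1.521, -0, 1.321, -0.067], TCP at [0.185, 0.518, 0.231] pointing down, gripper open.
Joint ranges: [-3.03, 3.03], [-0.79, 2.21], [0.23, 2.52], [-1.04, 4.18], [0, 3.07], [-2.55, 2.55]. Speed limits (rad/s): [2.22, 2.22, 2.57, 3.14, 3.14, 3.14].

## Interface

Orientations are given as a rotation vector (axis times angle).
In Python, from station import readout, eyes, robot gives the robot as it stands.
- The arm moves only by the shell command python3 -m pendant 'ROWS' [FORCE]. ROWS is JSON, a list of rows, each a list of 5 numbers: the shift along the tool's x, y, z as a fraction of full scale, then the turn about the tool's z as a fraction of full scale, then the closure, from -1 (fully open) to 1 (shut), so that 0 is half open. A call has 1 to 8 rows; each row is the pose to reach, as a shift and turn from the pose commanded when the call began, along the tool's axes at that moment, turning the shorter way round; what a row does not reach only later rows make up. Full scale, the value 1, is 25 cm for a shift and 360 degrees for a turn. A row lasts 1/8 s, in which the tool goes at most 62.5 mm and 10.7 degrees, less where a joint would pass 70% of its speed; a pose out of reach is approached as far as the arm can. A call with a number of a shift or a turn outside -1 to 1 is refused whole. A call with a gripper value outside its range is refused whole. The fingers move at their own pace and stop on an object; FORCE is the grip in N (left out, the last holds). Time passes only in rows, so rows that repeat a pose let the fingers close. It gives the time, the measured TCP pose, the force, the opening and the grip force at its end, in the units of the state.
- readout.observe(): the state, without advancing time (a new reading comes with each control period).
- eyes.capture(name): name is "side" or "top" or "wrist"; returns the picture (480x640x3 uint8, blue, green, red); there is no depth.
- eyes.camera_params(name): a dict with "intrinsics" (3x3 intrinsics, pixels), "R" (3x3) and "t" (3): a world point X has camera coordinates R X + t. Camera axes: x right, y down, z forward; pixel columns grow to the right and rows downward; lengths in m; the calibration is good to about 2 mm. The wrist camera is an equidistant fisheye: a pixel r from the principal point sees the ray r / f radians off the axis. A picture is of the moment at which its call begins: read the wrist's pose just before it. camera_params takes no time and is no camera call; for the wrist camera it gives the pose at the moment of the call.
- robot.job_done(): hands the job in; it is judged then, once.
The state is a dict: "clock": time; "q": joint angles; "qvel": joint speeds; "effort": joint torques, N m; "position": TCP position; "tool_rot": TCP orientation; "wrist_force": force on the tool from outside, world axes, zero at the start; "ft_torque": the same for the moment, N m; "gripper_width": opening from 0.0 (shut) to 1.0 (fully open); "finger_force": force on a finger pad.
Only numpy, scipy, OpenCV 4.12 (cv2) and the standard library are available. Lean on these libraries where they do the work, as an engineer would, in place of code of your own. Each camera call takes 0.05 s, during which the arm holds its last target. There are 200 camera calls.

## Working session

There is one attempt and no reset: what is moved stays moved. The work goes in short steps, Python scripts to look and compute and a shell command to move; the robot and the scene stay as the last step left them, time stands still between calls to the robot, and variables do not carry over. Pictures are saved under pics/ and viewed, at most 11 in all, crops included, and the job is handed in when it is done.

```bash
mkdir -p pics; ls
python3 - <<'E'
from station import readout, eyes, robot
import cv2, numpy as np
s=readout.observe(); print({k:np.round(v,3) if not isinstance(v,dict) else v for k,v in s.items()})
for n in ("side","top","wrist"):
    p=eyes.camera_params(n); print(n,{k:np.round(np.array(v),3).tolist() for k,v in p.items() if k in("intrinsics","R","t")})
    cv2.imwrite(f"pics/{n}0.png",eyes.capture(n))
E
```

```text
pics
{'clock': np.float64(0.0), 'q': array([ 1.161,  0.3  ,  1.522, -0.   ,  1.321, -0.067]), 'qvel': array([ 0.001,  0.001, -0.002, -0.001,  0.   , -0.   ]), 'effort': array([ 3.000e-03, -5.435e+01, -3.618e+01,  0.000e+00,  4.000e-03,
        0.000e+00]), 'position': array([0.185, 0.518, 0.231]), 'tool_rot': array([-5.360e-01, -3.095e+00,  2.000e-03]), 'wrist_force': array([ 0.416, -0.14 ,  0.512]), 'ft_torque': array([ 0.021, -0.038, -0.012]), 'finger_force': np.float64(0.0), 'gripper_width': np.float64(0.997)}
side {'intrinsics': [[440.897, 0.0, 322.12], [0.0, 440.897, 242.399], [0.0, 0.0, 1.0]], 'R': [[0.709, -0.705, 0.025], [-0.321, -0.353, -0.879], [0.628, 0.615, -0.477]], 't': [-0.436, 0.318, 0.526]}
top {'intrinsics': [[440.13, 0.0, 315.488], [0.0, 440.13, 242.429], [0.0, 0.0, 1.0]], 'R': [[-0.013, -1.0, 0.008], [-0.997, 0.013, -0.074], [0.074, -0.009, -0.997]], 't': [0.041, 0.631, 0.854]}
wrist {'intrinsics': [[371.648, 0.0, 316.914], [0.0, 371.648, 236.593], [0.0, 0.0, 1.0]], 'R': [[0.338, 0.941, -0.002], [0.891, -0.319, 0.324], [0.305, -0.111, -0.946]], 't': [-0.55, -0.041, 0.383]}
```

View pics/top0.png

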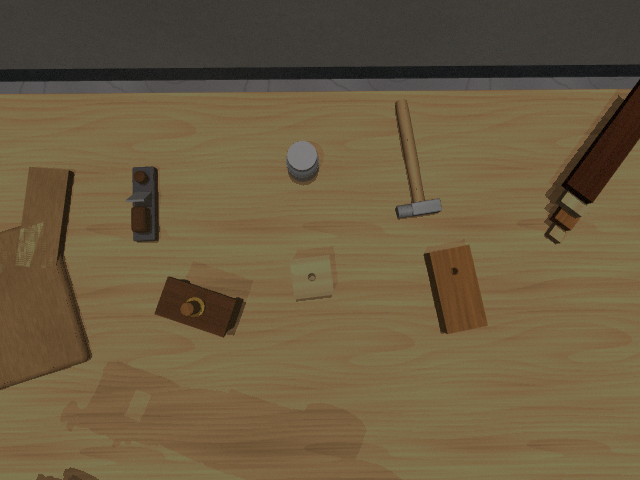

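View pics/side0.png

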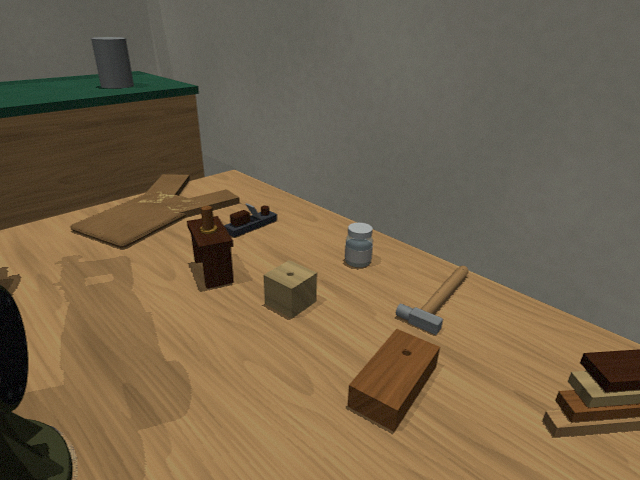

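The top view shows the gauge in the rack (handle top about (187,309), flange (193,307)), the tall block's hole (312,277) and the plank's hole (455,271). In the side view these are at (207,209), (290,274) and (407,352). Next I refine them and cast rays.

```bash
cat > h.py <<'E'
import numpy as np, cv2
from station import readout, eyes, robot
def ray(n,uv,P=None):
    p=P or eyes.camera_params(n); K,R,t=[np.array(p[k]) for k in("intrinsics","R","t")]
    a=(np.array(uv)-K[:2,2])/K[0,0]
    if n=="wrist":
        r=np.linalg.norm(a)+1e-12; d=np.r_[a/r*np.sin(r),np.cos(r)]
    else: d=np.r_[a,1]
    return -R.T@t, R.T@d
def onz(n,uv,z,P=None):
    o,d=ray(n,uv,P); return o+d*(z-o[2])/d[2]
def tri(ra,rb):
    A=np.c_[ra[1],-rb[1]]; s=np.linalg.lstsq(A,rb[0]-ra[0],rcond=None)[0]
    a=ra[0]+s[0]*ra[1]; b=rb[0]+s[1]*rb[1]; return (a+b)/2,np.linalg.norm(a-b)
def dark(img,c,w=9):
    x,y=c; g=cv2.cvtColor(img,cv2.COLOR_BGR2GRAY)[y-w:y+w+1,x-w:x+w+1].astype(float)
    th=(g.min()+np.median(g))/2; m=(g<th).astype(np.uint8)
    n,l,s,ce=cv2.connectedComponentsWithStats(m); k=l[np.unravel_index(g.argmin(),g.shape)]
    wt=np.where(l==k,np.median(g)-g,0); yy,xx=np.mgrid[-w:w+1,-w:w+1]
    return np.array([x+(wt*xx).sum()/wt.sum(),y+(wt*yy).sum()/wt.sum()]),s[k].tolist()
E
python3 - <<'E'
from h import *
T,S=cv2.imread("pics/top0.png"),cv2.imread("pics/side0.png")
for nm,a,b,z in(("tall",(312,277),(290,274),.07),("plank",(455,271),(407,352),.045)):
    p,sa=dark(T,a);q,sb=dark(S,b)
    print(nm,p,sa,q,sb,onz("top",p,z),onz("side",q,z),tri(ray("top",p),ray("side",q)))
print("handle",onz("top",(187,309),.159),onz("side",(207,209),.159),tri(ray("top",(187,309)),ray("side",(207,209))))
a=cv2.resize(T[270:340,150:250],None,fx=5,fy=5,interpolation=2)
b=cv2.resize(S[195:295,180:240],None,fx=3.5,fy=3.5,interpolation=2)
W=cv2.imread("pics/wrist0.png"); W=cv2.resize(W,(533,400))
o=np.zeros((400,800,3),np.uint8); o[:350,:500]=a; o[:350,510:720]=b
cv2.imwrite("pics/c1.png",o)
E
```

```text
tall [310.9145937  274.98424544] [5, 5, 8, 6, 26] [289.73003472 273.89930556] [6, 8, 7, 3, 18] [0.56733587 0.04294766 0.07      ] [0.56173492 0.03981518 0.07      ] (array([0.56650966, 0.04367448, 0.06613828]), np.float64(0.002190762397533051))
plank [454.36226115 270.67993631] [6, 6, 6, 7, 31] [406.01932367 352.53416149] [4, 6, 9, 7, 37] [ 0.57197907 -0.23525212  0.045     ] [ 0.57016387 -0.23664627  0.045     ] (array([ 0.57192978, -0.23573116,  0.04329386]), np.float64(0.00018252201093461176))
handle [0.51363987 0.24930759 0.159     ] [0.50903417 0.23867797 0.159     ] (array([0.51419921, 0.25005568, 0.15383155]), np.float64(0.0022851770258763967))
```

View pics/c1.png

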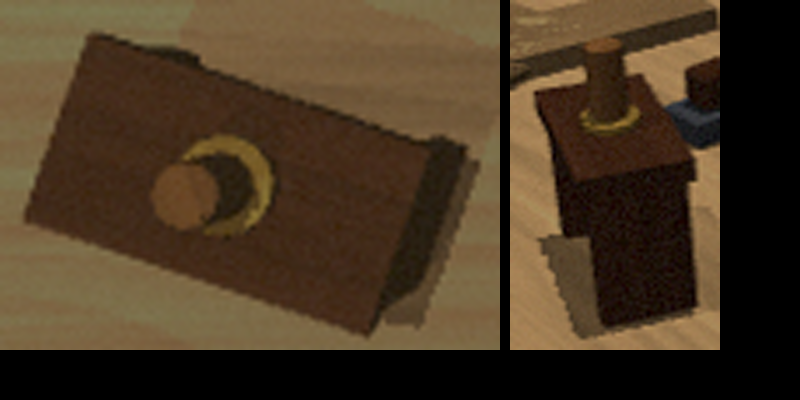

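View pics/wrist0.png

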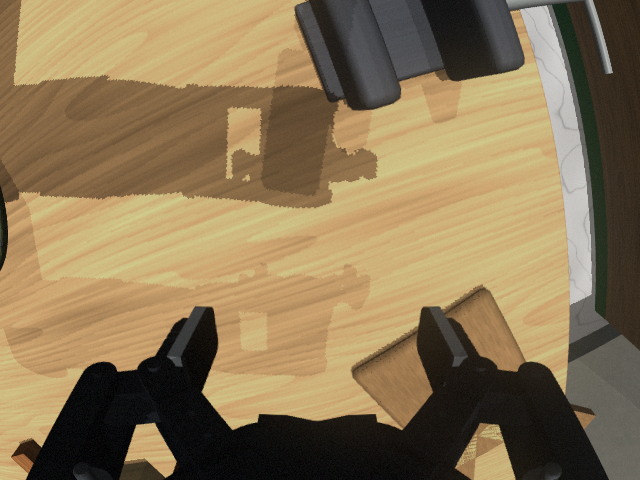

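The crop shows the handle top at top-view (187,309.2), the flange centre at about (194.6,307.2), and the handle top in the side view at (206.6,208.1). The wrist view shows only bench, fingers and clutter.

```bash
cat >> h.py <<'E'
from scipy.spatial.transform import Rotation as Ro
def rows(target,yaw=None):
    s=readout.observe(); R=Ro.from_rotvec(s["tool_rot"]).as_matrix()
    d=R.T@(np.array(target)-s["position"]); print("frac",np.round(d/.25,4),"mm",np.round(d*1000,1))
E
python3 - <<'E'
from h import *
print("flange",onz("top",(194.6,307.2),.111), "handletop",onz("top",(187,309.2),.159),onz("side",(206.6,208.1),.159))
s=readout.observe(); R=Ro.from_rotvec(s["tool_rot"]).as_matrix(); print(R.round(3))
C=ray("wrist",(0,0))[0]; print("cam in tool",R.T@(C-s["position"]), "axis in tool",R.T@ray("wrist",(316.9,236.6))[1])
rows((.51,.246,.231)); rows((.51,.246,.30))
E
```

```text
flange [0.51316561 0.24945738 0.111     ] handletop [0.51331023 0.24930483 0.159     ] [0.51087519 0.24316239 0.159     ]
[[-0.942  0.336 -0.   ]
 [ 0.336  0.942 -0.001]
 [ 0.    -0.001 -1.   ]]
cam in tool [ 0.08405215  0.00100643 -0.14360109] axis in tool [-0.32445543 -0.00144636  0.94589988]
frac [-1.5906e+00 -5.8690e-01 -1.0000e-04] mm [-397.7 -146.7   -0. ]
frac [-1.5906 -0.5872 -0.2761] mm [-397.7 -146.8  -69. ]
```

```bash
python3 -m pendant '[[-0.2,-0.07,-0.07,0,-1],[-0.4,-0.14,-0.2,0,-1],[-0.6,-0.22,-0.2,0,-1],[-0.8,-0.29,-0.2,0,-1],[-0.8,-0.29,-0.2,0,-1]]' 40
python3 - <<'E'
from h import *
rows((.513,.249,.27))
E
```

```text
clock: 0.78
position: [0.3509, 0.3805, 0.2811]
tool_rot: [-0.542, -3.094, 0.001]
wrist_force: [-0.2, -0.1, -0.3]
gripper_width: 1.002
finger_force: 0.0
frac [-0.7887 -0.2743  0.0444] mm [-197.2  -68.6   11.1]
```

```bash
python3 -m pendant '[[-0.2,-0.07,0,0,-1],[-0.4,-0.14,0,0,-1],[-0.6,-0.21,0.02,0,-1],[-0.74,-0.26,0.04,0,-1],[-0.788,-0.274,0.044,0,-1],[-0.788,-0.274,0.044,0,-1],[-0.788,-0.274,0.044,0,-1]]'
python3 - <<'E'
from h import *
P=eyes.camera_params("wrist"); im=eyes.capture("wrist"); cv2.imwrite("pics/w1.png",im)
np.save("P1.npy",P,allow_pickle=True); rows((.513,.249,.27))
E
```

```text
clock: 1.65
position: [0.5106, 0.2528, 0.2706]
tool_rot: [0.534, 3.096, 0.001]
wrist_force: [0.3, 0.3, -0.1]
gripper_width: 1.001
finger_force: 0.0
frac [-0.0142 -0.0112  0.0026] mm [-3.6 -2.8  0.6]
```

View pics/w1.png

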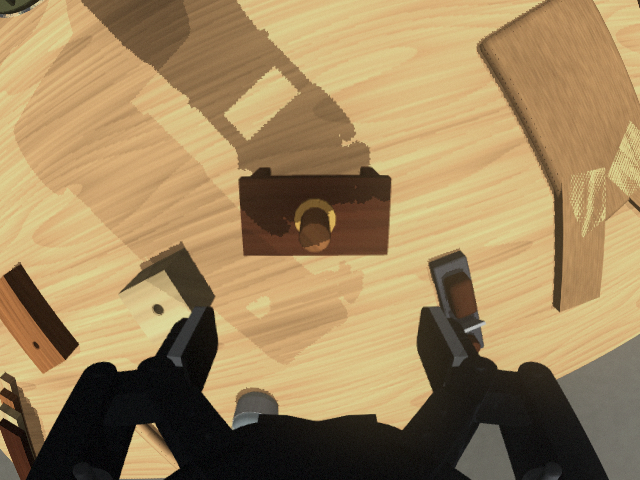

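The wrist view shows the handle top at about (315,236), the block hole at (158,309) and the plank hole at (36,345).

Run:
```python
from h import *
P=np.load("P1.npy",allow_pickle=True).item(); W=cv2.imread("pics/w1.png")
print("handle",onz("wrist",(315,236),.159,P),"flange",onz("wrist",(315,219),.111,P))
p,s=dark(W,(158,309));print(p,s,onz("wrist",p,.07,P)); p,s=dark(W,(36,345));print(p,s,onz("wrist",p,.045,P))
a=cv2.resize(W[190:270,280:350],None,fx=5,fy=5,interpolation=2);cv2.imwrite("pics/c2.png",a)
g=cv2.cvtColor(W,cv2.COLOR_BGR2HSV); print(readout.observe()["position"])
```

```text
handle [0.51313254 0.251173   0.159     ] flange [0.5141045  0.25054523 0.111     ]
[157.68833971 308.69255663] [3, 4, 12, 11, 84] [0.56355974 0.04173293 0.07      ]
[ 35.72064777 344.71710526] [6, 6, 6, 7, 25] [ 0.57132691 -0.23588165  0.045     ]
[0.5105791  0.25282189 0.2706386 ]
```

View pics/c2.png

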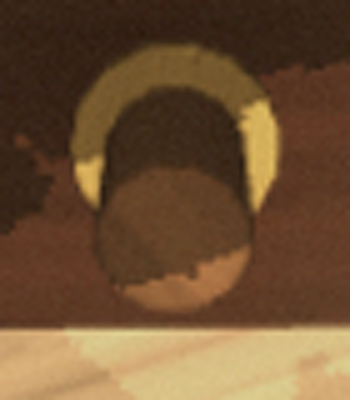

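```bash
python3 - <<'E'
from h import *
rows((.5135,.250,.117))
E
python3 -m pendant '[[-0.015,-0.008,0,0,-1],[-0.015,-0.008,0.2,0,-1],[-0.015,-0.008,0.3,0,-1],[-0.015,-0.008,0.3,0,-1],[-0.015,-0.008,0.3,0,-1]]'
python3 - <<'E'
from h import *
rows((.5135,.250,.117))
E
```

```text
frac [-0.0147 -0.007   0.6146] mm [ -3.7  -1.7 153.6]
clock: 2.33
position: [0.5147, 0.2489, 0.1968]
tool_rot: [0.535, 3.094, 0.002]
wrist_force: [0.6, -0.2, -0.7]
gripper_width: 1.0
finger_force: 0.0
frac [0.0064 0.0021 0.3192] mm [ 1.6  0.5 79.8]
```

```bash
python3 -m pendant '[[0.003,0.001,0.1,0,-1],[0.003,0.001,0.22,0,-1],[0.003,0.001,0.3,0,-1],[0.003,0.001,0.32,0,-1],[0.003,0.001,0.32,0,-0.5],[0.003,0.001,0.32,0,0],[0.003,0.001,0.32,0,0.3],[0.003,0.001,0.32,0,0.3]]' 40
python3 - <<'E'
from h import *
rows((.5135,.250,.117))
E
```

```text
clock: 3.32
position: [0.5137, 0.2492, 0.1156]
tool_rot: [0.536, 3.095, 0.0]
wrist_force: [0.4, 0.2, 0.2]
gripper_width: 0.351
finger_force: 0.0
frac [ 0.002   0.0029 -0.0054] mm [ 0.5  0.7 -1.4]
```

```bash
python3 -m pendant '[[0,0,0,0,0.6],[0,0,0,0,1],[0,0,0,0,1],[0,0,0,0,1],[0,0,0,0,1],[0,0,0,0,1]]' 80
python3 -m pendant '[[0,0,-0.02,0,1],[0,0,-0.06,0,1],[0,0,-0.12,0,1],[0,0,-0.2,0,1],[0,0,-0.3,0,1],[0,0,-0.42,0,1],[0,0,-0.5,0,1],[0,0,-0.5,0,1]]'
python3 - <<'E'
from h import *
rows((.5645,.043,.25))
P=eyes.camera_params("wrist"); W=eyes.capture("wrist"); cv2.imwrite("pics/w2.png",W)
E
```

```text
clock: 4.08
position: [0.5138, 0.2492, 0.1157]
tool_rot: [0.536, 3.095, 0.001]
wrist_force: [-0.5, -1.0, 5.9]
gripper_width: 0.264
finger_force: 78.1
clock: 5.08
position: [0.514, 0.2493, 0.2423]
tool_rot: [0.535, 3.093, 0.003]
wrist_force: [0.4, 0.1, -0.8]
gripper_width: 0.263
finger_force: 78.3
frac [-0.4675 -0.7092 -0.031 ] mm [-116.9 -177.3   -7.8]
```

View pics/w2.png

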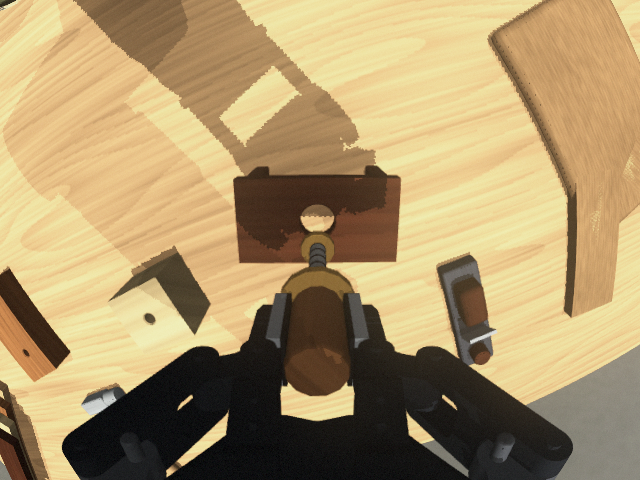

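The gauge hangs straight in the grip, with the ring at about (318,247). The block hole is at (150,319). I carry it over the tall block.

```bash
python3 -m pendant '[[-0.07,-0.1,0,0,1],[-0.17,-0.25,0,0,1],[-0.27,-0.4,0,0,1],[-0.37,-0.55,0,0,1],[-0.43,-0.66,0,0,1],[-0.468,-0.71,0,0,1],[-0.468,-0.71,0,0,1],[-0.468,-0.71,0,0,1]]'
python3 - <<'E'
from h import *
P=eyes.camera_params("wrist"); s=readout.observe(); W=eyes.capture("wrist"); cv2.imwrite("pics/w3.png",W); np.save("P3.npy",P)
T=eyes.capture("top");S=eyes.capture("side");cv2.imwrite("pics/t3.png",T);cv2.imwrite("pics/s3.png",S)
print(s["position"],s["tool_rot"],s["wrist_force"])
a=cv2.resize(W[180:290,260:380],None,fx=3.3,fy=3.3,interpolation=2); b=cv2.resize(S[180:320,240:340],None,fx=4,fy=4,interpolation=2)
o=np.zeros((600,800,3),np.uint8); o[:a.shape[0],:a.shape[1]]=a; o[:b.shape[0],400:400+b.shape[1]]=b; cv2.imwrite("pics/c3.png",o)
E
```

```text
clock: 6.12
position: [0.564, 0.0436, 0.24]
tool_rot: [-0.534, -3.095, -0.0]
wrist_force: [-1.6, 0.3, -1.7]
gripper_width: 0.26
finger_force: 78.4
[0.56396642 0.0436309  0.24003162] [-5.34454012e-01 -3.09530529e+00 -2.31992163e-04] [-1.56781934  0.33661493 -1.65878279]
```

View pics/c3.png

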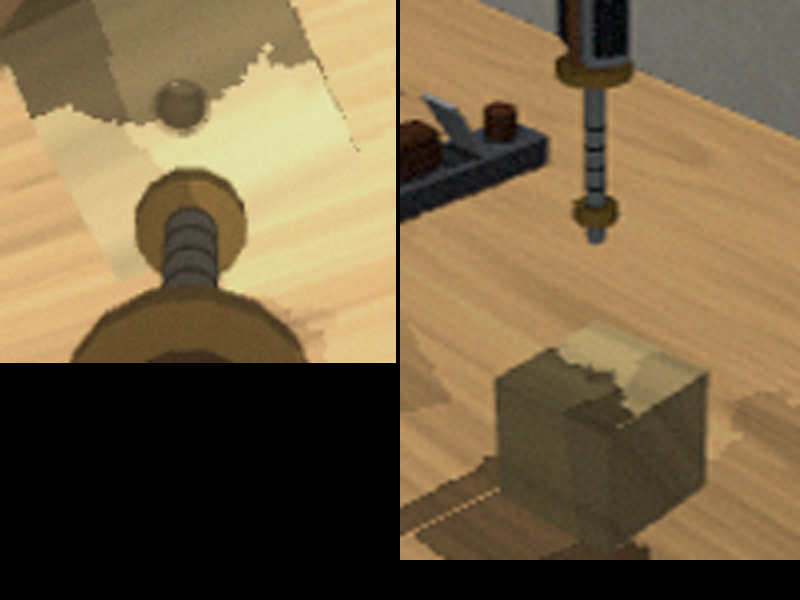

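Run:
```python
from h import *
P=np.load("P3.npy",allow_pickle=True).item(); W=cv2.imread("pics/w3.png")
h=onz("wrist",(314.8,211.5),.07,P); print("hole",h)
for dz in (.018,.022): 
  r=onz("wrist",(317.9,247.9),.240-.0967+dz,P); print("ring",dz,r,(h-r)*1000)
k=onz("wrist",(317.5,218),.105,np.load("P3.npy",allow_pickle=True).item())
print("tip side",onz("side",(289,240.3),.1433))
# block corners top from top view
T=cv2.imread("pics/top0.png"); hsv=cv2.cvtColor(T,cv2.COLOR_BGR2HSV)
g=cv2.cvtColor(T,cv2.COLOR_BGR2GRAY); print(g[277,285:340].tolist()); print(g[245:310,312].tolist())
# hole rim in wrist: circle fit to gradient
gw=cv2.cvtColor(W,cv2.COLOR_BGR2GRAY); print(gw[200:224:1,304:326:1])
```

```text
hole [0.56379559 0.0423756  0.07      ]
ring 0.018 [0.56421897 0.04493441 0.1613    ] [ -0.42337654  -2.55881075 -91.3       ]
ring 0.022 [0.56279707 0.0454346  0.1653    ] [  0.99851484  -3.05900183 -95.3       ]
tip side [0.5636255  0.04291652 0.1433    ]
[106, 106, 105, 106, 105, 106, 106, 111, 110, 110, 112, 110, 111, 112, 111, 110, 112, 111, 110, 111, 108, 111, 104, 66, 64, 99, 99, 98, 103, 101, 79, 108, 108, 110, 109, 107, 110, 110, 108, 110, 107, 110, 109, 109, 112, 109, 109, 101, 98, 103, 101, 103, 109, 109, 110]
[115, 111, 110, 108, 102, 105, 106, 105, 101, 97, 100, 100, 112, 110, 111, 110, 114, 116, 116, 119, 118, 118, 117, 117, 118, 118, 116, 115, 63, 62, 67, 101, 98, 101, 97, 81, 104, 116, 114, 114, 112, 112, 112, 109, 110, 109, 111, 111, 107, 105, 103, 104, 90, 73, 82, 111, 108, 104, 107, 105, 109, 109, 108, 110, 102]
[[128 130 132 130 130 134 132 132 130 134 134 127 131 132 132 131 130 125
  127 131 128 127]
 [131 129 134 132 130 134 133 133 127 132 130 130 132 131 128 129 131 128
  127 128 129 124]
 [133 131 127 134 131 131 133 128 128 133 134 131 131 127 125 128 126 1
[... 1275 characters left out ...]
4  81  83  83  83  76  97 137
  129 197 210 211]
 [188 195 190 175 167 140  90  76  85  83  79  79  80  82  79 102 146 170
  186 211 212 216]
 [204 202 203 192 175 163 148 126  99  84  85  84  84 104 137 160 171 185
  211 214 218 216]
 [207 206 204 204 196 182 168 160 154 149 133 133 116 122 133 164 197 205
  217 215 218 217]
 [206 208 206 206 206 197 190 185 179 175 144 138 133 149 171 188 210 215
  213 215 218 217]
 [206 207 208 208 208 207 207 198 196 194 176 173 173 196 212 211 216 217
  218 218 217 215]
 [206 208 206 209 207 206 211 213 211 214 213 215 214 215 216 216 217 215
  215 217 216 213]
 [206 208 209 206 211 210 213 213 215 215 215 216 216 218 218 218 215 216
  216 217 216 216]]
```

The wrist crop shows the hole centre at about (314.7,212) and the ring at (317.9,248). I need to shift about -2.5 mm in tool y. I go lower and remeasure.

```bash
python3 -m pendant '[[-0.002,-0.005,0.04,0,1],[-0.003,-0.01,0.1,0,1],[-0.003,-0.01,0.15,0,1],[-0.003,-0.01,0.17,0,1],[-0.003,-0.01,0.17,0,1],[-0.003,-0.01,0.17,0,1],[-0.003,-0.01,0.17,0,1]]'
python3 - <<'E'
from h import *
P=eyes.camera_params("wrist"); s=readout.observe(); W=eyes.capture("wrist"); cv2.imwrite("pics/w4.png",W); np.save("P4.npy",P)
T=eyes.capture("top");S=eyes.capture("side");cv2.imwrite("pics/t4.png",T);cv2.imwrite("pics/s4.png",S)
print(s["position"],s["tool_rot"],s["wrist_force"])
a=cv2.resize(W[180:280,270:370],None,fx=4,fy=4,interpolation=2); b=cv2.resize(S[200:310,250:330],None,fx=5,fy=5,interpolation=2)
o=np.zeros((600,800,3),np.uint8); o[:a.shape[0],:a.shape[1]]=a; o[:b.shape[0],400:400+b.shape[1]]=b; cv2.imwrite("pics/c4.png",o)
E
```

```text
clock: 7.15
position: [0.5642, 0.04, 0.1982]
tool_rot: [0.536, 3.095, 0.0]
wrist_force: [-1.1, 0.8, -1.4]
gripper_width: 0.261
finger_force: 78.4
[0.56416432 0.04000653 0.19820383] [5.35689012e-01 3.09484802e+00 2.48970780e-04] [-1.06229286  0.84969787 -1.39312441]
```

View pics/c4.png

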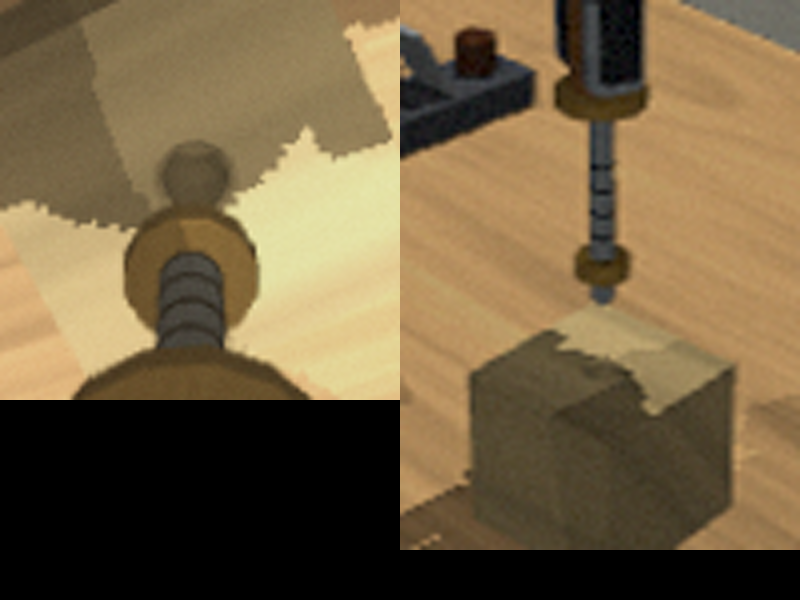

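Run:
```python
from h import *
P=np.load("P4.npy",allow_pickle=True).item(); s=readout.observe(); R=Ro.from_rotvec(s["tool_rot"]).as_matrix()
h=onz("wrist",(319,223.6),.07,P); print("hole",h)
tz=s["position"][2]-.0967
for uv,dz in (((317.75,249.5),.018),((317.75,249.5),.022),((317.75,248.5),.020)):
  r=onz("wrist",uv,tz+dz,P); print("ring",r,"hole-ring tool mm",(R.T@(h-r)*1000).round(1))
f=onz("wrist",(270+191/4,180+345/4),tz+.092,P); print("flange edge in tool",R.T@(f-s["position"])*1000)
print("tip side",onz("side",(250+202/5,200+301/5),tz), "pos",s["position"], "hole-tcp",R.T@(h-s["position"])*1000)
```

```text
hole [0.56374463 0.04253559 0.07      ]
ring [0.56557305 0.04078757 0.11927064] hole-ring tool mm [ 2.3  1.  49.3]
ring [0.56412835 0.04129835 0.12327064] hole-ring tool mm [ 0.8  1.  53.3]
ring [0.56421086 0.04127198 0.12127064] hole-ring tool mm [ 0.9  1.  51.3]
flange edge in tool [19.37859375  1.16069084  4.69469967]
tip side [0.56311289 0.03892634 0.10127064] pos [0.56406234 0.03999667 0.19797064] hole-tcp [  1.18865613   2.26809371 127.97060361]
```

```bash
python3 -m pendant '[[0.002,0.004,0.03,0,1],[0.002,0.004,0.08,0,1],[0.002,0.004,0.11,0,1],[0.002,0.004,0.115,0,1],[0.002,0.004,0.115,0,1],[0.002,0.004,0.115,0,1]]'
python3 -m pendant '[[0,0,0.004,0,1],[0,0,0.008,0,1],[0,0,0.012,0,1],[0,0,0.016,0,1]]'
python3 -m pendant '[[0,0,0.004,0,1],[0,0,0.008,0,1],[0,0,0.008,0,1]]'
```

```text
clock: 8.05
position: [0.564, 0.0411, 0.1694]
tool_rot: [0.536, 3.095, 0.0]
wrist_force: [-0.5, 0.0, -1.2]
gripper_width: 0.259
finger_force: 78.4
clock: 8.55
position: [0.5639, 0.0411, 0.165]
tool_rot: [-0.536, -3.096, -0.0]
wrist_force: [0.9, -0.1, -1.8]
gripper_width: 0.259
finger_force: 78.4
clock: 8.93
position: [0.5638, 0.0411, 0.1629]
tool_rot: [-0.536, -3.095, 0.0]
wrist_force: [0.0, -0.1, -1.5]
gripper_width: 0.262
finger_force: 78.4
```

```bash
python3 -m pendant '[[0,0,0.006,0,1],[0,0,0.012,0,1],[0,0,0.018,0,1],[0,0,0.024,0,1],[0,0,0.03,0,1],[0,0,0.036,0,1],[0,0,0.036,0,1]]'
python3 -m pendant '[[0,0,0.004,0,1],[0,0,0.008,0,1],[0,0,0.012,0,1],[0,0,0.016,0,1],[0,0,0.016,0,1]]'
```

```text
clock: 9.8
position: [0.5639, 0.0411, 0.154]
tool_rot: [-0.536, -3.096, 0.0]
wrist_force: [0.3, 0.2, -0.8]
gripper_width: 0.266
finger_force: 78.4
clock: 10.42
position: [0.5639, 0.0411, 0.1499]
tool_rot: [-0.536, -3.096, -0.0]
wrist_force: [0.3, -1.1, 0.6]
gripper_width: 0.262
finger_force: 78.4
```

```bash
for i in 1 2; do :; done; python3 -m pendant '[[0,0,0.003,0,1],[0,0,0.006,0,1],[0,0,0.008,0,1],[0,0,0.008,0,1]]'
python3 -m pendant '[[0,0,0.002,0,1],[0,0,0.004,0,1],[0,0,0.004,0,1]]'
```

```text
clock: 10.92
position: [0.5639, 0.0411, 0.148]
tool_rot: [-0.536, -3.096, -0.0]
wrist_force: [0.2, -0.5, 0.3]
gripper_width: 0.261
finger_force: 78.4
clock: 11.3
position: [0.5639, 0.0411, 0.147]
tool_rot: [-0.536, -3.095, -0.0]
wrist_force: [0.5, -0.4, 0.8]
gripper_width: 0.264
finger_force: 78.4
```

```bash
python3 -m pendant '[[0,0,0.002,0,1],[0,0,0.004,0,1],[0,0,0.004,0,1]]'
```

```text
clock: 11.68
position: [0.5639, 0.0411, 0.146]
tool_rot: [-0.536, -3.095, -0.0]
wrist_force: [0.5, 0.7, 0.7]
gripper_width: 0.26
finger_force: 78.4
```

```bash
python3 -m pendant '[[0,0,0.002,0,1],[0,0,0.004,0,1],[0,0,0.004,0,1]]'
```

```text
clock: 12.05
position: [0.5639, 0.0411, 0.145]
tool_rot: [-0.536, -3.095, -0.0]
wrist_force: [0.5, 0.5, 0.1]
gripper_width: 0.262
finger_force: 78.4
```

```bash
cat > ok.py <<'E'
import sys
from station import readout
s=readout.observe(); f=s["wrist_force"][2]; print(s["clock"].round(2),s["position"].round(4),"Fz",f.round(2)); sys.exit(f>3.5)
E
python3 -m pendant '[[0,0,0.002,0,1],[0,0,0.003,0,1],[0,0,0.003,0,1]]' >/dev/null; python3 ok.py && 
python3 -m pendant '[[0,0,0.002,0,1],[0,0,0.003,0,1],[0,0,0.003,0,1]]' >/dev/null; python3 ok.py && 
python3 -m pendant '[[0,0,0.002,0,1],[0,0,0.003,0,1],[0,0,0.003,0,1]]' >/dev/null; python3 ok.py && 
python3 -m pendant '[[0,0,0.002,0,1],[0,0,0.003,0,1],[0,0,0.003,0,1]]' >/dev/null; python3 ok.py && 
python3 -m pendant '[[0,0,0.002,0,1],[0,0,0.003,0,1],[0,0,0.003,0,1]]' >/dev/null; python3 ok.py && 
python3 -m pendant '[[0,0,0.002,0,1],[0,0,0.003,0,1],[0,0,0.003,0,1]]' >/dev/null; python3 ok.py
```

```text
Traceback (most recent call last):
  File "ok.py", line 3, in <module>
    s=readout.observe(); f=s["wrist_force"][2]; print(s["clock"].round(2),s["position"].round(4),"Fz",f.round(2)); sys.exit(f>3.5)
                                                      ^^^^^^^^^^^^^^^^
AttributeError: 'float' object has no attribute 'round'
Traceback (most recent call last):
  File "ok.py", line 3, in <module>
    s=readout.observe(); f=s["wrist_force"][2]; print(s["clock"].round(2),s["position"].round(4),"Fz",f.round(2)); sys.exit(f>3.5)
                                                      ^^^^^^^^^^^^^^^^
AttributeError: 'float' object has no attribute 'round'
Traceback (most recent call last):
  File "ok.py", line 3, in <module>
    s=readout.observe(); f=s["wrist_force"][2]; print(s["clock"].round(2),s["position"].round(4),"Fz",f.round(2)); sys.exit(f>3.5)
                                                      ^^^^^^^^^^^^^^^^
AttributeError: 'float' object has no attribute 'round'
Traceback (most recent call last):
  File "ok.py", line 3, in <module>
    s=readout.observe(); f=s["wrist_force"
[... 173 characters left out ...]
r: 'float' object has no attribute 'round'
Traceback (most recent call last):
  File "ok.py", line 3, in <module>
    s=readout.observe(); f=s["wrist_force"][2]; print(s["clock"].round(2),s["position"].round(4),"Fz",f.round(2)); sys.exit(f>3.5)
                                                      ^^^^^^^^^^^^^^^^
AttributeError: 'float' object has no attribute 'round'
Traceback (most recent call last):
  File "ok.py", line 3, in <module>
    s=readout.observe(); f=s["wrist_force"][2]; print(s["clock"].round(2),s["position"].round(4),"Fz",f.round(2)); sys.exit(f>3.5)
                                                      ^^^^^^^^^^^^^^^^
AttributeError: 'float' object has no attribute 'round'
```

```bash
cat > ok.py <<'E'
import sys, numpy as np
from station import readout
s=readout.observe(); f=s["wrist_force"][2]; print(np.round(s["clock"],2),np.round(s["position"],4),"Fz",round(float(f),2)); sys.exit(int(f>3.5))
E
python3 ok.py && 
python3 -m pendant '[[0,0,0.002,0,1],[0,0,0.003,0,1],[0,0,0.003,0,1]]' >/dev/null && python3 ok.py && 
python3 -m pendant '[[0,0,0.002,0,1],[0,0,0.003,0,1],[0,0,0.003,0,1]]' >/dev/null && python3 ok.py && 
python3 -m pendant '[[0,0,0.002,0,1],[0,0,0.003,0,1],[0,0,0.003,0,1]]' >/dev/null && python3 ok.py && 
python3 -m pendant '[[0,0,0.002,0,1],[0,0,0.003,0,1],[0,0,0.003,0,1]]' >/dev/null && python3 ok.py && 
python3 -m pendant '[[0,0,0.002,0,1],[0,0,0.003,0,1],[0,0,0.003,0,1]]' >/dev/null && python3 ok.py
```

```text
12.42 [0.5639 0.0411 0.1443] Fz 1.98
12.8 [0.5639 0.0411 0.1435] Fz 0.67
13.18 [0.5639 0.0411 0.1427] Fz 0.72
13.55 [0.5639 0.0411 0.142 ] Fz 1.04
13.92 [0.5638 0.0411 0.1412] Fz 1.08
14.3 [0.5639 0.0411 0.1405] Fz 0.87
```

```bash
python3 -m pendant '[[0,0,0.002,0,1],[0,0,0.003,0,1],[0,0,0.003,0,1]]' >/dev/null && python3 ok.py && 
python3 -m pendant '[[0,0,0.002,0,1],[0,0,0.003,0,1],[0,0,0.003,0,1]]' >/dev/null && python3 ok.py && 
python3 -m pendant '[[0,0,0.002,0,1],[0,0,0.003,0,1],[0,0,0.003,0,1]]' >/dev/null && python3 ok.py && 
python3 -m pendant '[[0,0,0.002,0,1],[0,0,0.003,0,1],[0,0,0.003,0,1]]' >/dev/null && python3 ok.py && 
python3 -m pendant '[[0,0,0.002,0,1],[0,0,0.003,0,1],[0,0,0.003,0,1]]' >/dev/null && python3 ok.py && 
python3 -m pendant '[[0,0,0.002,0,1],[0,0,0.003,0,1],[0,0,0.003,0,1]]' >/dev/null && python3 ok.py && 
python3 -m pendant '[[0,0,0.002,0,1],[0,0,0.003,0,1],[0,0,0.003,0,1]]' >/dev/null && python3 ok.py && 
python3 -m pendant '[[0,0,0.002,0,1],[0,0,0.003,0,1],[0,0,0.003,0,1]]' >/dev/null && python3 ok.py && 
python3 -m pendant '[[0,0,0.002,0,1],[0,0,0.003,0,1],[0,0,0.003,0,1]]' >/dev/null && python3 ok.py && 
python3 -m pendant '[[0,0,0.002,0,1],[0,0,0.003,0,1],[0,0,0.003,0,1]]' >/dev/null && python3 ok.py
```

```text
14.68 [0.5639 0.0411 0.1397] Fz 0.63
15.05 [0.5639 0.0411 0.139 ] Fz 1.15
15.42 [0.5639 0.0411 0.1382] Fz 0.93
15.8 [0.5639 0.0411 0.1375] Fz 2.01
16.18 [0.5638 0.0411 0.1367] Fz 1.87
16.55 [0.5638 0.0411 0.136 ] Fz 2.29
16.92 [0.5639 0.0411 0.1353] Fz 1.05
17.3 [0.5639 0.0411 0.1345] Fz 0.95
17.68 [0.5639 0.0411 0.1338] Fz 1.78
18.05 [0.5639 0.0411 0.133 ] Fz 1.11
```

```bash
python3 -m pendant '[[0,0,0.002,0,1],[0,0,0.003,0,1]]' >/dev/null && python3 ok.py && 
python3 -m pendant '[[0,0,0.002,0,1],[0,0,0.003,0,1]]' >/dev/null && python3 ok.py && 
python3 -m pendant '[[0,0,0.002,0,1],[0,0,0.003,0,1]]' >/dev/null && python3 ok.py && 
python3 -m pendant '[[0,0,0.002,0,1],[0,0,0.003,0,1]]' >/dev/null && python3 ok.py && 
python3 -m pendant '[[0,0,0.002,0,1],[0,0,0.003,0,1]]' >/dev/null && python3 ok.py && 
python3 -m pendant '[[0,0,0.002,0,1],[0,0,0.003,0,1]]' >/dev/null && python3 ok.py && 
python3 -m pendant '[[0,0,0.002,0,1],[0,0,0.003,0,1]]' >/dev/null && python3 ok.py && 
python3 -m pendant '[[0,0,0.002,0,1],[0,0,0.003,0,1]]' >/dev/null && python3 ok.py && 
python3 -m pendant '[[0,0,0.002,0,1],[0,0,0.003,0,1]]' >/dev/null && python3 ok.py && 
python3 -m pendant '[[0,0,0.002,0,1],[0,0,0.003,0,1]]' >/dev/null && python3 ok.py
```

```text
18.3 [0.5639 0.0411 0.1322] Fz 1.85
18.55 [0.5639 0.0411 0.1315] Fz 1.76
18.8 [0.5639 0.0411 0.1308] Fz 1.66
19.05 [0.5639 0.0411 0.13  ] Fz 2.83
19.3 [0.5639 0.0411 0.1293] Fz 1.32
19.55 [0.5639 0.0411 0.1285] Fz 2.02
19.8 [0.5639 0.0411 0.1279] Fz 4.2
```

```bash
python3 -m pendant '[[0,0,0.001,0,1],[0,0,0.001,0,1]]' >/dev/null; python3 ok.py
```

```text
20.05 [0.564  0.0411 0.1278] Fz 5.67
```

```bash
python3 -m pendant '[[0,0,0.001,0,1],[0,0,0.002,0,1],[0,0,0.002,0,1]]' >/dev/null; python3 ok.py
```

```text
20.42 [0.5641 0.041  0.1277] Fz 8.86
```

```bash
python3 -m pendant '[[0,0,0.001,0,1],[0,0,0.002,0,1],[0,0,0.002,0,1],[0,0,0.002,0,1],[0,0,0.002,0,1]]' ; python3 ok.py; python3 -m pendant '[[0,0,0.0004,0,1],[0,0,0.0004,0,1],[0,0,0.0004,0,1],[0,0,0.0004,0,1]]'
```

```text
clock: 21.05
position: [0.5643, 0.041, 0.1276]
tool_rot: [0.536, 3.094, 0.0]
wrist_force: [-2.2, 0.4, 12.9]
gripper_width: 0.261
finger_force: 79.2
21.05 [0.5643 0.041  0.1276] Fz 12.9
clock: 21.55
position: [0.5643, 0.041, 0.1276]
tool_rot: [0.536, 3.094, 0.0]
wrist_force: [-3.0, -0.2, 12.8]
gripper_width: 0.262
finger_force: 79.2
```

```bash
python3 -m pendant '[[0,0,-0.02,0,1],[0,0,-0.06,0,1],[0,0,-0.12,0,1],[0,0,-0.2,0,1],[0,0,-0.28,0,1],[0,0,-0.34,0,1],[0,0,-0.36,0,1],[0,0,-0.36,0,1]]'
python3 - <<'E'
from h import *
rows((.5715,-.2370,.217)); print(readout.observe()["q"])
E
```

```text
clock: 22.55
position: [0.5638, 0.0411, 0.2163]
tool_rot: [-0.536, -3.095, 0.0]
wrist_force: [-0.5, -0.4, -2.4]
gripper_width: 0.264
finger_force: 78.9
frac [-0.4029 -1.0374 -0.0027] mm [-100.7 -259.3   -0.7]
[ 8.00588965e-03  3.46096530e-01  1.49552097e+00 -2.29339083e-05
  1.30015739e+00 -1.22002874e+00]
```

```bash
python3 -m pendant '[[-0.05,-0.12,0,0,1],[-0.12,-0.3,0,0,1],[-0.19,-0.5,0,0,1],[-0.27,-0.7,0,0,1],[-0.34,-0.87,0,0,1],[-0.38,-0.97,0,0,1],[-0.38,-0.97,0,0,1],[-0.38,-0.97,0,0,1]]'>/dev/null
python3 -m pendant '[[-0.023,-0.067,0.05,0,1],[-0.023,-0.067,0.09,0,1],[-0.023,-0.067,0.09,0,1],[-0.023,-0.067,0.09,0,1]]'
python3 - <<'E'
from h import *
rows((.5715,-.2370,.195))
P=eyes.camera_params("wrist"); s=readout.observe(); W=eyes.capture("wrist"); cv2.imwrite("pics/w5.png",W); np.save("P5.npy",P)
S=eyes.capture("side");cv2.imwrite("pics/s5.png",S)
a=cv2.resize(W[180:280,270:370],None,fx=4,fy=4,interpolation=2); b=cv2.resize(S[260:370,360:440],None,fx=5,fy=5,interpolation=2)
o=np.zeros((600,800,3),np.uint8); o[:a.shape[0],:a.shape[1]]=a; o[:b.shape[0],400:400+b.shape[1]]=b; cv2.imwrite("pics/c5.png",o)
E
```

```text
clock: 24.05
position: [0.5718, -0.2366, 0.1941]
tool_rot: [0.535, 3.095, -0.0]
wrist_force: [0.3, -1.0, -0.7]
gripper_width: 0.264
finger_force: 78.7
frac [ 0.0005 -0.0017 -0.0035] mm [ 0.1 -0.4 -0.9]
```

View pics/c5.png

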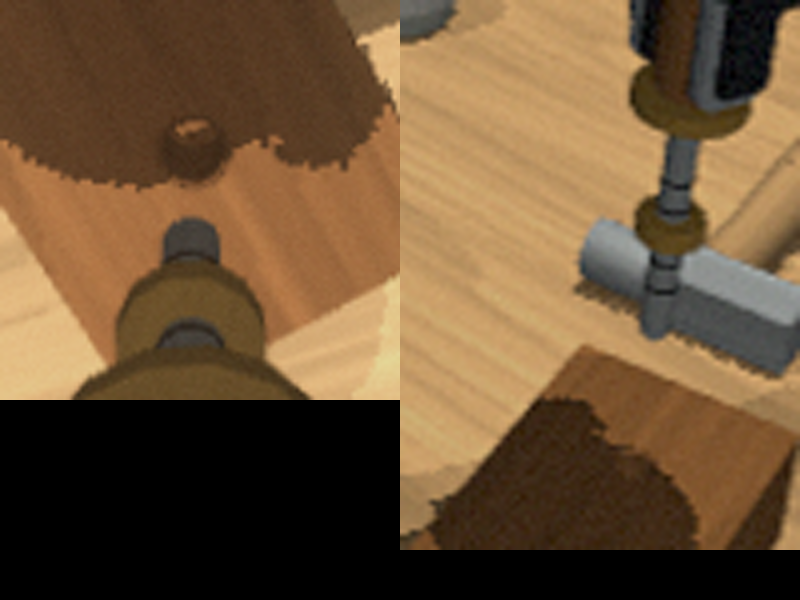

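The crop shows the rod tip at wrist pixel (317.9,236.5), the plank hole at (318.8,217.5), and the ring now well up the rod.

Run:
```python
from h import *
P=np.load("P5.npy",allow_pickle=True).item(); s=readout.observe(); R=Ro.from_rotvec(s["tool_rot"]).as_matrix()
h=onz("wrist",(318.75,217.5),.045,P); print("hole",h,"hole-tcp",(R.T@(h-s["position"])*1000).round(1))
tz=s["position"][2]-.0967; r=onz("wrist",(317.9,236.5),tz,P); print(r,"hole-tip",(R.T@(h-r)*1000).round(1))
print("tip-tcp",(R.T@(r-s["position"])*1000).round(1))
# ref: tall: hole-tcp at insertion
h4=np.array([.56374,.04254,.07]); print("tall ref",(R.T@(h4-np.array([.5639,.0411,.17]))*1000).round(1))
```

```text
hole [ 0.57230078 -0.23458675  0.045     ] hole-tcp [  0.3   2.2 149.4]
[ 0.57051588 -0.23478212  0.09767802] hole-tip [-1.6  0.8 52.7]
tip-tcp [ 1.9  1.4 96.7]
tall ref [  0.7   1.3 100. ]
```

```bash
python3 -m pendant '[[-0.003,0.0036,0.04,0,1],[-0.003,0.0036,0.1,0,1],[-0.003,0.0036,0.16,0,1],[-0.003,0.0036,0.19,0,1],[-0.003,0.0036,0.19,0,1],[-0.003,0.0036,0.19,0,1]]' >/dev/null; python3 ok.py &&
python3 -m pendant '[[0,0,0.005,0,1],[0,0,0.01,0,1],[0,0,0.015,0,1],[0,0,0.015,0,1]]' >/dev/null && python3 ok.py &&
python3 -m pendant '[[0,0,0.005,0,1],[0,0,0.01,0,1],[0,0,0.015,0,1],[0,0,0.015,0,1]]'  && python3 ok.py
```

```text
24.9 [ 0.5728 -0.2365  0.1469] Fz 0.18
25.4 [ 0.5726 -0.2363  0.1426] Fz -2.31
clock: 25.9
position: [0.5726, -0.2363, 0.1388]
tool_rot: [-0.536, -3.095, -0.0]
wrist_force: [-0.5, -0.2, -1.3]
gripper_width: 0.266
finger_force: 78.7
25.9 [ 0.5726 -0.2363  0.1388] Fz -1.27
```

```bash
python3 -m pendant '[[0,0,0.003,0,1],[0,0,0.006,0,1],[0,0,0.01,0,1]]' >/dev/null && python3 ok.py &&
python3 -m pendant '[[0,0,0.004,0,1],[0,0,0.008,0,1],[0,0,0.012,0,1],[0,0,0.016,0,1]]' >/dev/null && python3 ok.py &&
python3 -m pendant '[[0,0,0.005,0,1],[0,0,0.01,0,1],[0,0,0.015,0,1],[0,0,0.02,0,1]]' >/dev/null && python3 ok.py &&
python3 -m pendant '[[0,0,0.005,0,1],[0,0,0.01,0,1],[0,0,0.01,0,1]]' >/dev/null && python3 ok.py
```

```text
26.28 [ 0.5726 -0.2363  0.1364] Fz -1.28
26.78 [ 0.5726 -0.2363  0.1324] Fz -1.59
27.28 [ 0.5726 -0.2363  0.1274] Fz -1.78
27.65 [ 0.5726 -0.2363  0.1248] Fz -1.29
```

```bash
python3 -m pendant '[[0,0,0.004,0,1],[0,0,0.008,0,1]]' >/dev/null && python3 ok.py && 
python3 -m pendant '[[0,0,0.002,0,1],[0,0,0.004,0,1]]' >/dev/null && python3 ok.py && 
python3 -m pendant '[[0,0,0.002,0,1],[0,0,0.004,0,1]]' >/dev/null && python3 ok.py && 
python3 -m pendant '[[0,0,0.002,0,1],[0,0,0.004,0,1]]' >/dev/null && python3 ok.py && 
python3 -m pendant '[[0,0,0.002,0,1],[0,0,0.004,0,1]]' >/dev/null && python3 ok.py && 
python3 -m pendant '[[0,0,0.002,0,1],[0,0,0.004,0,1]]' >/dev/null && python3 ok.py && 
python3 -m pendant '[[0,0,0.002,0,1],[0,0,0.004,0,1]]' >/dev/null && python3 ok.py && 
python3 -m pendant '[[0,0,0.002,0,1],[0,0,0.004,0,1]]' >/dev/null && python3 ok.py && 
python3 -m pendant '[[0,0,0.002,0,1],[0,0,0.004,0,1]]' >/dev/null && python3 ok.py && 
python3 -m pendant '[[0,0,0.002,0,1],[0,0,0.004,0,1]]' >/dev/null && python3 ok.py
```

```text
27.9 [ 0.5726 -0.2363  0.1229] Fz -0.87
28.15 [ 0.5726 -0.2363  0.1219] Fz -0.51
28.4 [ 0.5726 -0.2364  0.1209] Fz -1.15
28.65 [ 0.5727 -0.2363  0.1199] Fz -1.45
28.9 [ 0.5726 -0.2363  0.1189] Fz -0.99
29.15 [ 0.5726 -0.2363  0.1179] Fz -0.5
29.4 [ 0.5726 -0.2363  0.1169] Fz -1.58
29.65 [ 0.5726 -0.2363  0.1159] Fz -1.56
29.9 [ 0.5726 -0.2363  0.1149] Fz -0.58
30.15 [ 0.5727 -0.2363  0.114 ] Fz 2.36
```

```bash
python3 -m pendant '[[0,0,0.001,0,1],[0,0,0.002,0,1],[0,0,0.002,0,1]]' >/dev/null; python3 ok.py && python3 -m pendant '[[0,0,0.001,0,1],[0,0,0.002,0,1],[0,0,0.002,0,1]]' >/dev/null && python3 ok.py
```

```text
30.52 [ 0.5729 -0.2364  0.114 ] Fz 5.25
```

```bash
python3 -m pendant '[[0,0,0.001,0,1],[0,0,0.002,0,1],[0,0,0.002,0,1]]' >/dev/null; python3 ok.py; python3 -m pendant '[[0,0,0.001,0,1],[0,0,0.002,0,1],[0,0,0.002,0,1],[0,0,0.002,0,1],[0,0,0.002,0,1]]' >/dev/null; python3 ok.py
```

```text
30.9 [ 0.573  -0.2365  0.1139] Fz 8.09
31.52 [ 0.5732 -0.2365  0.1138] Fz 11.32
```

```bash
python3 -m pendant '[[0,0,0,0,1],[0,0,0,0,1],[0,0,0,0,1]]' | grep wrist
python3 -m pendant '[[0,0,-0.02,0,1],[0,0,-0.06,0,1],[0,0,-0.12,0,1],[0,0,-0.22,0,1],[0,0,-0.32,0,1],[0,0,-0.4,0,1],[0,0,-0.41,0,1],[0,0,-0.41,0,1]]'
python3 - <<'E'
from h import *
rows((.5639,.0411,.214))
E
```

```text
wrist_force: [-2.2, 1.0, 11.6]
clock: 32.9
position: [0.5725, -0.2363, 0.2145]
tool_rot: [-0.536, -3.095, -0.0]
wrist_force: [-0.2, 0.5, -1.8]
gripper_width: 0.259
finger_force: 79.0
frac [0.4052 1.0334 0.0024] mm [101.3 258.3   0.6]
```

```bash
python3 -m pendant '[[0.05,0.12,0,0,1],[0.12,0.3,0,0,1],[0.19,0.5,0,0,1],[0.27,0.7,0,0,1],[0.34,0.87,0,0,1],[0.38,0.97,0,0,1],[0.38,0.97,0,0,1],[0.38,0.97,0,0,1]]'>/dev/null
python3 -m pendant '[[0.025,0.063,0.05,0,1],[0.025,0.063,0.1,0,1],[0.025,0.063,0.1,0,1],[0.025,0.063,0.1,0,1]]'
python3 - <<'E'
from h import *
rows((.5639,.0411,.170))
E
```

```text
clock: 34.4
position: [0.5642, 0.0406, 0.19]
tool_rot: [0.536, 3.095, -0.0]
wrist_force: [0.0, 0.5, -1.0]
gripper_width: 0.262
finger_force: 78.8
frac [0.0017 0.0015 0.0801] mm [ 0.4  0.4 20. ]
```

```bash
python3 -m pendant '[[0.0016,0.0016,0.03,0,1],[0.0016,0.0016,0.06,0,1],[0.0016,0.0016,0.08,0,1],[0.0016,0.0016,0.08,0,1]]' >/dev/null; python3 ok.py &&
python3 -m pendant '[[0,0,0.005,0,1],[0,0,0.01,0,1],[0,0,0.016,0,1],[0,0,0.022,0,1],[0,0,0.022,0,1]]' >/dev/null && python3 ok.py &&
python3 -m pendant '[[0,0,0.02,0,1],[0,0,0.04,0,1],[0,0,0.06,0,1],[0,0,0.06,0,1]]' >/dev/null && python3 ok.py &&
python3 -m pendant '[[0,0,0.02,0,1],[0,0,0.04,0,1],[0,0,0.06,0,1],[0,0,0.06,0,1]]' >/dev/null && python3 ok.py
```

```text
34.9 [0.5637 0.0414 0.1694] Fz -1.58
35.52 [0.5638 0.0414 0.1643] Fz -1.05
36.02 [0.5636 0.0414 0.1489] Fz -1.41
36.52 [0.5636 0.0414 0.1339] Fz -1.63
```

```bash
python3 -m pendant '[[0,0,0.006,0,1],[0,0,0.012,0,1],[0,0,0.018,0,1],[0,0,0.018,0,1]]' >/dev/null; python3 ok.py &&
python3 -m pendant '[[0,0,0.002,0,1],[0,0,0.003,0,1],[0,0,0.003,0,1]]' >/dev/null && python3 ok.py &&
python3 -m pendant '[[0,0,0.002,0,1],[0,0,0.003,0,1],[0,0,0.003,0,1]]' >/dev/null && python3 ok.py &&
python3 -m pendant '[[0,0,0.002,0,1],[0,0,0.002,0,1]]' >/dev/null && python3 ok.py
```

```text
37.02 [0.5638 0.0414 0.1298] Fz -2.62
37.4 [0.5638 0.0414 0.1292] Fz -1.87
37.78 [0.5638 0.0414 0.1284] Fz -1.43
38.02 [0.5638 0.0414 0.1279] Fz -0.76
```

```bash
python3 -m pendant '[[0,0,0.002,0,1],[0,0,0.002,0,1]]' >/dev/null; python3 ok.py && python3 -m pendant '[[0,0,0.002,0,1],[0,0,0.002,0,1]]' >/dev/null && python3 ok.py && python3 -m pendant '[[0,0,0.002,0,1],[0,0,0.002,0,1]]' >/dev/null && python3 ok.py
```

```text
38.28 [0.564  0.0414 0.1278] Fz 4.43
```

```bash
python3 -m pendant '[[0,0,-0.001,0,0.3],[0,0,-0.001,0,0.1],[0,0,-0.001,0,-0.3],[0,0,-0.001,0,-1],[0,0,-0.001,0,-1],[0,0,-0.001,0,-1],[0,0,-0.001,0,-1]]'
python3 -m pendant '[[0,0,-0.04,0,-1],[0,0,-0.12,0,-1],[0,0,-0.22,0,-1],[0,0,-0.34,0,-1],[0,0,-0.5,0,-1],[0,0,-0.5,0,-1],[0,0,-0.5,0,-1]]'
python3 - <<'E'
from h import *
W=eyes.capture("wrist");S=eyes.capture("side")
a=W[150:330,230:400]; b=cv2.resize(S[180:320,240:340],None,fx=4,fy=4,interpolation=2)
a=cv2.resize(a,None,fx=2.3,fy=2.3); o=np.zeros((600,800,3),np.uint8); o[:a.shape[0],:a.shape[1]]=a; o[:b.shape[0],400:]=b; cv2.imwrite("pics/c6.png",o)
E
```

```text
clock: 39.15
position: [0.5638, 0.0414, 0.1277]
tool_rot: [-0.536, -3.096, 0.0]
wrist_force: [0.6, 0.4, 0.6]
gripper_width: 0.997
finger_force: 0.0
clock: 40.02
position: [0.5636, 0.0414, 0.2524]
tool_rot: [-0.536, -3.095, 0.0]
wrist_force: [-0.4, -0.2, -1.2]
gripper_width: 1.0
finger_force: 0.0
```

View pics/c6.png

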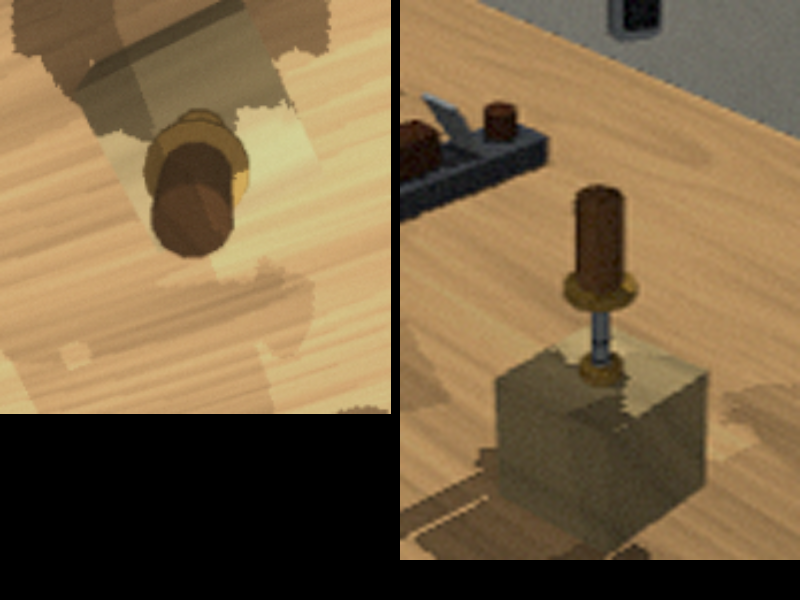

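The gauge stands upright in the tall block's hole with the ring resting on the wood, and the gripper is clear of it.

```bash
python3 -c "
from station import robot
print(robot.job_done())"
```

```text
the job is handed in; nothing more can be done
None
```

The tall block's hole is the deeper one, at about 39 mm against about 28 mm in the plank; the gauge stands home in it with the ring on the wood, so drill the plank's hole about 11 mm deeper (both holes were pressed with about 13–14 N; the job is handed in, no verdict was returned).

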